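# Wedge a rocking column base on the welding table

## Robot

A 6-joint arm with a two-finger parallel gripper is mounted at the origin on a cart in front of the work surface, level with it; the furniture and walls round the work are solid. World frame = base frame: x ahead of the robot, y to its left, z up, the work surface at z = 0. Lengths are in m, angles in rad, forces in N, time in s.
With the tool pointing down it reaches from about 0.35 to 0.775 m from the base axis. Payload 5.5 kg.
Tool frame: the origin (TCP) lies on the mounting face of the last link; the fingertips stand 173 mm ahead of it and the grasp point (between the pads) lies 155 mm ahead of it; z points along the fingers, y is the direction in which the jaws open and shut (so a half turn about z gives the same grasp; the last joint's range is limited). The gripper opens to 85 mm and grips with 20 to 120 N. Pads are 22 mm wide; open, the fingers measure 114 mm over their backs; the gripper's body (76 mm by 85 mm) begins 54 mm behind the grasp point. The pads swing forward as they close: fully open they stand 13 mm farther back than shut.
Start: joints at [-1.32, 0.313, 0.046, 1.304, 0, 1.431], TCP at [0.219, -0.532, 0.405] pointing down, gripper open.
Joint ranges: [-2.76, 2.76], [-0.86, 1.69], [-1.03, 1.26], [-2.2, 2.34], [-1.47, 1.5], [-3.14, 3.14]. Speed limits (rad/s): [2.57, 2.57, 3.14, 3.14, 3.14, 3.14].

## Interface

Orientations are given as a unit quaternion [w, x, y, z].
In Python, from workcell import get_state, eyes, env gives the robot as it stands. The module is installed in compiled form; this text tells all that it offers.
- The arm moves only by the tool carry_out, never from a script. Its argument "motion" is a list of rows, each an object of numbers: "jaw": the opening, from -1 (shut) to 1 (fully open); "tx", "ty", "tz": the shift along the tool's x, y, z in cm; "wx", "wy", "wz": the turn, a rotation vector about the tool's x, y, z in degrees. In form: [{"jaw": .., "tx": .., "ty": .., "tz": .., "wx": .., "wy": .., "wz": ..}, ...]. A call has 1 to 20 rows; each row shifts and turns the commanded pose from where the row before left it, along the tool's axes as they then stand; what a row does not reach is not made up. A row lasts 1/8 s, in which the tool goes at most 62.5 mm and 10.7 degrees, less where a joint would pass 70% of its speed; a pose out of reach is approached as far as the arm can. A call with a gripper value outside its range is refused whole. The fingers move at their own pace and stop on an object; "force" is the grip in N (left out, the last holds). Time passes only in rows, so rows that do not move let the fingers close. It gives the time, the measured TCP pose, the force and the opening at its end, in the units of the state.
- get_state(): the state, without advancing time (a new reading comes with each control period).
- eyes.read_camera(name): name is "scene" or "side" or "wrist"; returns the picture (480x640x3 uint8, blue, green, red); there is no depth.
- eyes.calibration(name): a dict with "K" (3x3 intrinsics, pixels), "k1" (the pictures are not rectified: a ray, as slopes to the right and down, at radius r is drawn at 1 + k1 r^2 times it, then the intrinsics apply), "camera_from_world" (4x4, takes a point from world to camera coordinates). Camera axes: x right, y up, looking along -z (the intrinsics and any distortion apply to the point x, -y, -z); pixel columns grow to the right and rows downward; lengths in m; the calibration is good to about 2 mm. A picture is of the moment at which its call begins: read the wrist's pose just before it. calibration takes no time and is no camera call; for the wrist camera it gives the pose at the moment of the call.
- env.hand_in(): hands the job in, once; it reports no verdict.
The state is a dict: "clock": time; "joint_pos": joint angles; "qvel": joint speeds; "tau": joint torques, N m; "tcp_pos": TCP position; "orientation": TCP orientation; "wrist_force": force on the tool from outside, world axes, zero at the start; "ft_torque": the same for the moment, N m; "finger_gap": finger opening in m.
Only numpy, scipy, OpenCV 4.12 (cv2) and the standard library are available. Lean on these libraries where they do the work, as an engineer would, in place of code of your own. Each camera call takes 0.05 s, during which the arm holds its last target.

## Task

The welded column base on the table rocks, because the foot at its near right corner was pulled up by the welding and hangs clear of the table. Without gripping or lifting anything, push the steel wedge in under that foot from its thick end, testing by touch, until the base no longer rocks but still stands on its other three feet, neither jacked up nor shoved along, and leave the other things on the table alone. Finish while holding: with the fingertips off the wedge and leaning on the near right corner of the base with about a kilogram, which it must bear without dipping.

Things in the scene. Friction and masses are not known exactly. Their poses are not given: they have to be found in the camera images.
- base_frame: The rocking base, 4 to 6 kg: dark welded frame, 140 x 180 mm (x by y), of 25 mm square tube on four domed feet, with a flange and a 49 mm column stub 146 mm high (axis at x +8, y +12 mm). Origin: middle of the frame, level with the undersides of its three good feet (0 on the table). -x is the side near the robot, -y its right. Long tubes at x -57 and +57, undersides 26, tops 51 mm up.
- foot_loose: The near right foot, which hangs clear: a steel dome (14 mm radius, round side down) under a 32 mm collar and a square stub, rigid with the base, at x -55, y -70 mm in the base's frame. Origin: its lowest point, 4 to 8 mm above the table at the start (it differs from base to base).
- foot_near_left: Near left foot of the base, like the others: origin at the lowest point of its dome, on the table, at x -55, y +70 mm in the base's frame.
- foot_far_right: Far right foot, the same, at x +55, y -70 mm in the base's frame.
- foot_far_left: Far left foot, the same, at x +55, y +70 mm in the base's frame.
- loose_corner_top (a point): The place to press: on top of the near tube's right end, above the loose foot, 51 mm above the table, 12 mm in from the tube's end; the smooth, slick flat is 25 mm wide in x and runs 40 mm along y. Unwedged, 3 to 6 N here rocks the base about the diagonal through the near left and far right feet until this foot meets the table; well wedged, it yields under 1 mm.
- wedge: Bright steel wedge with an orange thick end, 0.3 to 0.5 kg: 120 mm long (its y), 44 mm wide (its x), flat underside on the table, top rising evenly from 2 mm at the thin edge (+y) to 18 mm at the thick end (-y): 1 mm in 7.5. Origin: middle of the underside. It lies right of the loose foot, thin edge 30 to 65 mm from the foot's centre, pointing at it within 0.12 rad and 8 mm aside.
- wedge_thin_edge (a point): Middle of the wedge's thin edge, on the table.
- wedge_thick_end (a point): Centre of the wedge's upright thick end face (44 x 18 mm), 9 mm above the table: push here, along the wedge's +y. It slides at 2 to 5 N; once it bears on the foot the push rises steeply: 8 to 14 N seats it firmly, and from some 18 N on it jacks the base up and shoves it along. It stays where it is left.
- tape_measure: Yellow tape measure, 99 x 66 x 38 mm, at the front left; leave alone.
- soapstone_holder: Thin soapstone marker in its holder, 122 mm, lying in front of the base; leave alone.
- coupon: Steel practice plate with a weld bead, 100 x 50 x 8 mm, at the front; leave alone.
- t_joint: Welded T sample, 80 x 45 x 40 mm, at the right; leave alone.
- centre_punch: Steel centre punch, 100 mm long, 11 mm thick, lying at the front; leave alone.

How it is judged:
By the outcome, as a careful person would: the job done as asked, in the order asked, and still so for the second after the job is handed in, while the arm keeps its last pose, push and grip.
It also fails if it takes over 56 s, if anything falls off the work surface, if the arm or the gripper's body presses on something with over 40 N, if the wrist force passes 120 N, or if a joint passes its speed limit or range.

## Working session

There is one attempt and no reset: what is moved stays moved. The work goes in short steps, Python scripts to look and compute and a tool call to move; the robot and the scene stay as the last step left them, time stands still between calls to the robot, and variables do not carry over. Pictures are saved under pics/ and viewed, and the job is handed in when it is done.

Besides the shell and the picture viewer there is one more tool, called as a command line: name --argument value ..., lists and objects as JSON in quotes. carry_out: Moves the arm, as the interface text tells. Its arguments: {"type":"object","properties":{"motion":{"type":"array"},"force":{"type":"number"}},"required":["motion"]}

```bash
mkdir -p pics
cat > h.py <<'E'
import numpy as np, cv2
from workcell import get_state, eyes, env
def ray(cal,u,v):
    K=np.array(cal["K"]);k1=cal["k1"]
    d=np.array([(u-K[0,2])/K[0,0],(v-K[1,2])/K[1,1]])
    s=d.copy()
    for _ in range(20): s=d/(1+k1*(s@s))
    T=np.array(cal["camera_from_world"]);R=T[:3,:3];t=T[:3,3]
    return -R.T@t, R.T@np.array([s[0],-s[1],-1.0])
def onz(cal,u,v,z):
    o,d=ray(cal,u,v); return o+d*(z-o[2])/d[2]
def proj(cal,p):
    T=np.array(cal["camera_from_world"]);c=T[:3,:3]@np.array(p)+T[:3,3]
    s=np.array([c[0]/-c[2],-c[1]/-c[2]]); s=s*(1+cal["k1"]*(s@s)); K=np.array(cal["K"])
    return K[0,0]*s[0]+K[0,2],K[1,1]*s[1]+K[1,2]
E
python3 - <<'E'
from h import *
print(get_state())
for n in("scene","side","wrist"):
    c=eyes.calibration(n);cv2.imwrite(f"pics/{n}0.png",eyes.read_camera(n));print(n,c)
E
```

```text
{'clock': 0.0, 'joint_pos': array([-1.31961174e+00,  3.13988149e-01,  4.49784612e-02,  1.30363478e+00,
       -1.90710650e-05,  1.43118822e+00]), 'qvel': array([ 0.00083826,  0.00144277,  0.00211162, -0.00068485, -0.00054992,
        0.00058694]), 'tau': array([-9.53018025e-04, -4.80625784e+01,  2.98532850e+01,  1.92800938e-02,
       -1.55814942e-04, -3.33930046e-06]), 'tcp_pos': array([ 0.21896181, -0.53145079,  0.40381536]), 'orientation': array([-9.22102511e-04,  9.80970373e-01,  1.94155279e-01, -6.10462964e-05]), 'wrist_force': array([-0.31193792,  0.0456117 ,  0.32246598]), 'ft_torque': array([-0.02091721,  0.02308586,  0.02571965]), 'finger_gap': 0.08552630554980234}
scene {'K': array([[519.60530424,   0.        , 314.54790096],
       [  0.        , 519.60530424, 235.53694742],
       [  0.        ,   0.        ,   1.        ]]), 'k1': -0.12311738122952359, 'camera_from_world': array([[-0.64633526, -0.76298495,  0.01023194,  0.33000241],
       [ 0.33371866, -0.27058813,  0.90300272, -0.25304329],
       [-0.68620885,  0.58705709,  0.42951297, -0.7597083 ],
       [ 0.       
[... 267 characters left out ...]
[ 0.95029668, -0.31078432,  0.01869045, -0.52725473],
       [ 0.22802818,  0.73561146,  0.63787062, -0.15756926],
       [-0.21198909, -0.60190438,  0.76991671, -0.95550925],
       [ 0.        ,  0.        ,  0.        ,  1.        ]])}
wrist {'K': array([[381.95387086,   0.        , 321.50260013],
       [  0.        , 381.95387086, 237.34063307],
       [  0.        ,   0.        ,   1.        ]]), 'k1': -0.05088305220263844, 'camera_from_world': array([[ 0.381802  , -0.92424029, -0.00266891, -0.57386329],
       [ 0.88974835,  0.36833194, -0.26959129,  0.03449553],
       [ 0.25015017,  0.10055583,  0.96297114, -0.37821668],
       [ 0.        ,  0.        ,  0.        ,  1.        ]])}
```

View pics/scene0.png

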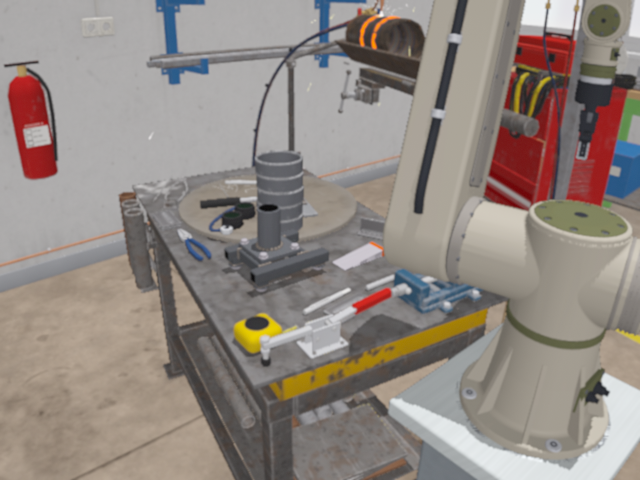

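View pics/side0.png

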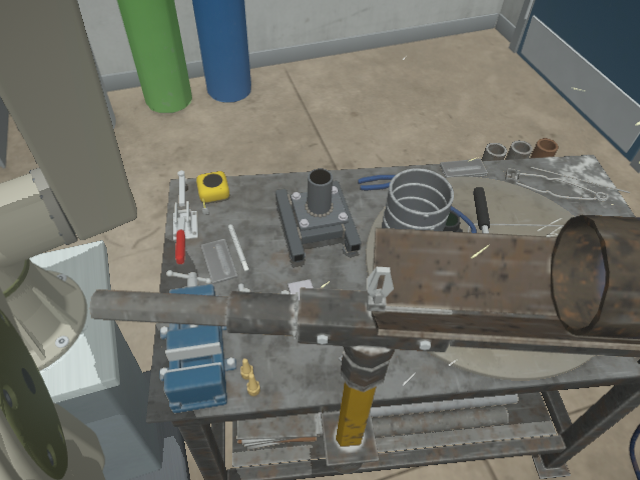

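View pics/wrist0.png

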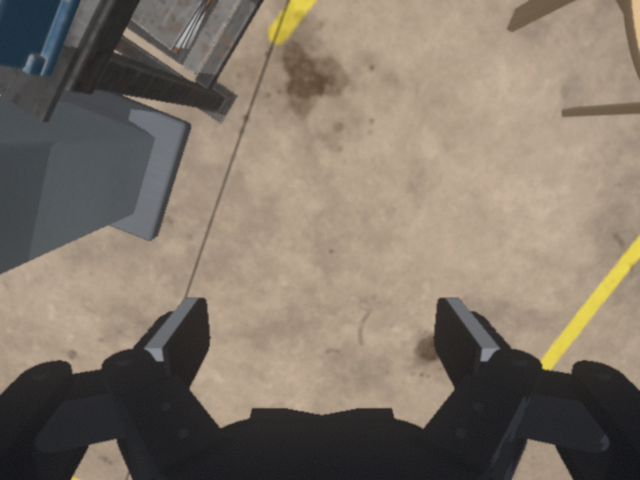

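Run:
```python
import cv2
a=cv2.imread('pics/scene0.png')[190:340,210:440];cv2.imwrite('pics/s1.png',cv2.resize(a,None,fx=3.4,fy=3.4,interpolation=cv2.INTER_CUBIC))
a=cv2.imread('pics/side0.png')[150:320,180:380];cv2.imwrite('pics/d1.png',cv2.resize(a,None,fx=3.5,fy=3.5,interpolation=cv2.INTER_CUBIC))
```

```text
(no output)
```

View pics/s1.png

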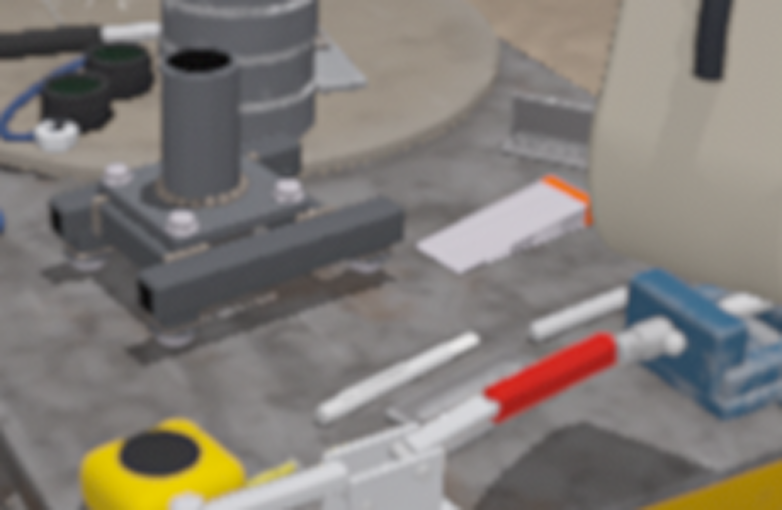

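View pics/d1.png

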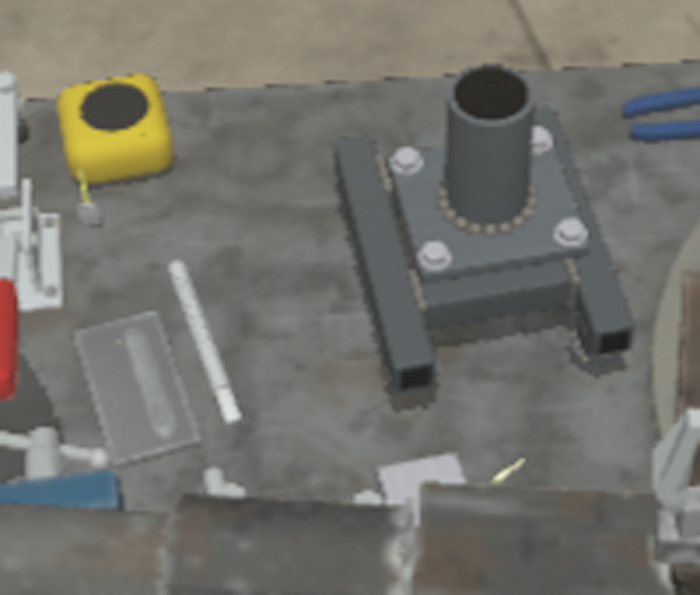

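```bash
cat >> h.py <<'E'
def tri(cs,us):
    A=np.zeros((3,3));b=np.zeros(3);L=[]
    for c,u in zip(cs,us):
        o,d=ray(c,*u);d/=np.linalg.norm(d);P=np.eye(3)-np.outer(d,d);A+=P;b+=P@o;L.append((o,P))
    x=np.linalg.solve(A,b);return x,[np.linalg.norm(P@(x-o)) for o,P in L]
E
python3 - <<'E'
from h import *
np.set_printoptions(precision=4,suppress=True)
S=eyes.calibration('scene');D=eyes.calibration('side')
for n,c in(('S',S),('D',D)): print(n,ray(c,320,240)[0])
print('pipe end',tri([S,D],[(532,124),(95,304)]))
print('rusty pipe start?',tri([S,D],[(345,45),(378,305)]))
print('far end',tri([S,D],[(395,40),(590,280)]))
s=lambda x,y:(210+x/3.4,190+y/3.4)
d=lambda x,y:(180+x/3.5,150+y/3.5)
for q in[(337,142),(367,138),(433,360),(393,365)]:print('side tube',onz(D,*d(*q),.051))
for q in[(138,268),(158,287),(403,212)]:print('scene tube',onz(S,*s(*q),.051))
for q in [(418,247),(460,272)]:print('wedge thin',onz(S,*s(*q),.001))
for q in [(547,177),(591,197)]:print('wedge thick top',onz(S,*s(*q),.018))
for q in [(380,467),(458,455)]:print('side wedge thin',onz(D,*d(*q),.002))
E
```

```text
S [-0.2236  0.6293  0.5514]
D [ 0.3344 -0.6231  0.846 ]
pipe end (array([ 0.2114, -0.2535,  0.3474]), [np.float64(0.0005643760262986183), np.float64(0.0005643760262986463)])
rusty pipe start? (array([ 0.5873, -0.2722,  0.3864]), [np.float64(0.11283445006340705), np.float64(0.11283445006340709)])
far end (array([ 0.6935, -0.4269,  0.4399]), [np.float64(0.010128997445110345), np.float64(0.010128997445110272)])
side tube [0.5181 0.1429 0.051 ]
side tube [0.5365 0.1409 0.051 ]
side tube [ 0.5235 -0.0347  0.051 ]
side tube [ 0.5015 -0.0314  0.051 ]
scene tube [0.5387 0.1424 0.051 ]
scene tube [0.513 0.146 0.051]
scene tube [ 0.4947 -0.0243  0.051 ]
wedge thin [ 0.5229 -0.064   0.001 ]
wedge thin [ 0.481  -0.0623  0.001 ]
wedge thick top [ 0.5186 -0.1792  0.018 ]
wedge thick top [ 0.4784 -0.1802  0.018 ]
side wedge thin [ 0.4843 -0.0617  0.002 ]
side wedge thin [ 0.5283 -0.067   0.002 ]
```

Run:
```python
import cv2
a=cv2.imread('pics/scene0.png')[0:190,130:560];cv2.imwrite('pics/s2.png',cv2.resize(a,None,fx=1.85,fy=1.85,interpolation=cv2.INTER_CUBIC))
```

```text
(no output)
```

View pics/s2.png

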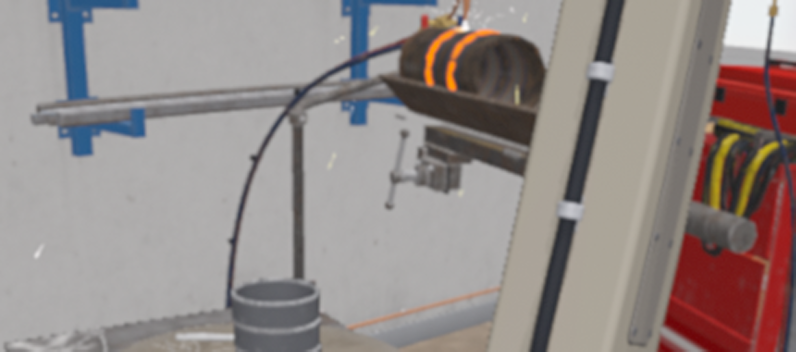

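Run:
```python
from h import *
np.set_printoptions(precision=4,suppress=True)
S=eyes.calibration('scene');D=eyes.calibration('side')
print('clamp',tri([S,D],[(368,96),(380,285)]))
# pipe front ends: rays of side for pipe axis points, at z guesses
for u in[(95,304),(225,312),(300,315),(375,320)]:
    for z in(.3,.35,.4):print(u,onz(D,*u,z))
print([onz(D,*u,.35) for u in [(232,292),(232,331),(306,292),(306,335),(372,290),(375,345)]])
for x in(.21,.3,.4,.5,.6): print(x,proj(S,(x,-.2535-(x-.21)*.1,.347)),proj(D,(x,-.2535,.347)))
```

```text
clamp (array([ 0.5785, -0.2634,  0.3099]), [np.float64(0.047190080223601244), np.float64(0.04719008022360118)])
(95, 304) [ 0.1992 -0.2186  0.3   ]
(95, 304) [ 0.2115 -0.2557  0.35  ]
(95, 304) [ 0.2239 -0.2927  0.4   ]
(225, 312) [ 0.3464 -0.277   0.3   ]
(225, 312) [ 0.3453 -0.3087  0.35  ]
(225, 312) [ 0.3442 -0.3404  0.4   ]
(300, 315) [ 0.4315 -0.3082  0.3   ]
(300, 315) [ 0.4226 -0.3371  0.35  ]
(300, 315) [ 0.4137 -0.3659  0.4   ]
(375, 320) [ 0.5155 -0.3419  0.3   ]
(375, 320) [ 0.4989 -0.3676  0.35  ]
(375, 320) [ 0.4823 -0.3934  0.4   ]
[array([ 0.3582, -0.2853,  0.35  ]), array([ 0.3475, -0.3341,  0.35  ]), array([ 0.438 , -0.3103,  0.35  ]), array([ 0.4215, -0.3625,  0.35  ]), array([ 0.5107, -0.3302,  0.35  ]), array([ 0.4873, -0.3957,  0.35  ])]
0.21 (np.float64(532.9922121768536), np.float64(124.4420763844124)) (np.float64(94.25271972541165), np.float64(304.23238717774984))
0.3 (np.float64(492.5027308059288), np.float64(114.37728847536061)) (np.float64(176.2433646452746), np.float64(284.0498199540604))
0.4 (np.float64(452.8096438127677), np.float64(104.80607018466665)) (np.float64(261.0207225358457), np.float64(263.1947518300567))
0.5 (np.float64(417.9248179303763), np.float64(96.62069364200212)) (np.float64(340.04360663233234), np.float64(243.76777075618676))
0.6 (np.float64(387.1406797553829), np.float64(89.56617479612035)) (np.float64(414.0684142763616), np.float64(225.5804808851699))
```

```bash
cat >> h.py <<'E'
from scipy.spatial.transform import Rotation as Ro
def tool():
    s=get_state();q=s['orientation'];return s['tcp_pos'],Ro.from_quat([q[1],q[2],q[3],q[0]])
def plan(p0,R0,p1,yaw,n):
    # yaw: world angle of tool x, tool pointing down; rows with equal world shift
    c,s_=np.cos(yaw),np.sin(yaw)
    R1=Ro.from_matrix(np.array([[c,s_,0],[s_,-c,0],[0,0,-1]]).T)
    rv=(R0.inv()*R1).as_rotvec()/n; dp=(np.array(p1)-p0)/n
    R=R0
    for i in range(n):
        print(np.round(R.inv().apply(dp)*100,2),np.round(np.degrees(rv),2)); R=R*Ro.from_rotvec(rv)
E
python3 - <<'E'
from h import *
np.set_printoptions(precision=4,suppress=True)
p,R=tool();c=eyes.calibration('wrist');o,d=ray(c,320,240)
print(R.inv().apply(o-p),R.inv().apply(d))
p=p+[0,0,.24]
plan(p,R,(.46,-.10,.645),1.57,8)
E
```

```text
[ 0.0693 -0.      0.0319] [-0.2765 -0.0047  0.961 ]
[ 4.84 -3.84 -0.01] [-0.01 -0.01 -8.45]
[ 5.35 -3.09 -0.01] [-0.01 -0.01 -8.45]
[ 5.75 -2.27 -0.01] [-0.01 -0.01 -8.45]
[ 6.02 -1.4  -0.01] [-0.01 -0.01 -8.45]
[ 6.16 -0.5  -0.01] [-0.01 -0.01 -8.45]
[ 6.16  0.41 -0.01] [-0.01 -0.01 -8.45]
[ 6.04  1.31 -0.01] [-0.01 -0.01 -8.45]
[ 5.78  2.18 -0.01] [-0.01 -0.01 -8.45]
```

Run:
```python
from h import *
p,R=tool()
plan(p+[0,0,.24],R,(.46,-.10,.645),1.57,11)
```

```text
[ 3.52 -2.79 -0.  ] [-0.01 -0.   -6.14]
[ 3.8  -2.4  -0.01] [-0.01 -0.   -6.14]
[ 4.03 -1.98 -0.01] [-0.01 -0.   -6.14]
[ 4.22 -1.54 -0.01] [-0.01 -0.   -6.14]
[ 4.36 -1.08 -0.01] [-0.01 -0.   -6.14]
[ 4.45 -0.6  -0.01] [-0.01 -0.   -6.14]
[ 4.49 -0.12 -0.01] [-0.01 -0.   -6.14]
[ 4.48  0.36 -0.01] [-0.01 -0.   -6.14]
[ 4.42  0.84 -0.01] [-0.01 -0.   -6.14]
[ 4.3   1.3  -0.01] [-0.01 -0.   -6.14]
[ 4.14  1.76 -0.01] [-0.01 -0.   -6.14]
```

carry_out --motion '[{"tz": -4, "jaw": -1}, {"tz": -4, "jaw": -1}, {"tz": -4, "jaw": -1}, {"tz": -4, "jaw": -1}, {"tz": -4, "jaw": -1}, {"tz": -4, "jaw": -1}, {"jaw": -1}]' --force 60

```text
invalid input at $.motion[0]: expected keys jaw, tx, ty, tz, wx, wy, wz
```

All keys are needed in each row.

carry_out --motion '[{"jaw": -1, "tx": 0, "ty": 0, "tz": -4, "wx": 0, "wy": 0, "wz": 0}, {"jaw": -1, "tx": 0, "ty": 0, "tz": -4, "wx": 0, "wy": 0, "wz": 0}, {"jaw": -1, "tx": 0, "ty": 0, "tz": -4, "wx": 0, "wy": 0, "wz": 0}, {"jaw": -1, "tx": 0, "ty": 0, "tz": -4, "wx": 0, "wy": 0, "wz": 0}, {"jaw": -1, "tx": 0, "ty": 0, "tz": -4, "wx": 0, "wy": 0, "wz": 0}, {"jaw": -1, "tx": 0, "ty": 0, "tz": -4, "wx": 0, "wy": 0, "wz": 0}]' --force 60

```text
clock: 0.9
tcp_pos: [0.2189, -0.5313, 0.6459]
orientation: [0.0, 0.981, 0.194, -0.0]
wrist_force: [0.4, -0.7, 0.1]
finger_gap: 0.0004
```

carry_out --motion '[{"jaw": -1, "tx": 3.5, "ty": -2.8, "tz": 0, "wx": 0, "wy": 0, "wz": -6.1}, {"jaw": -1, "tx": 3.8, "ty": -2.4, "tz": 0, "wx": 0, "wy": 0, "wz": -6.1}, {"jaw": -1, "tx": 4.0, "ty": -2.0, "tz": 0, "wx": 0, "wy": 0, "wz": -6.1}, {"jaw": -1, "tx": 4.2, "ty": -1.5, "tz": 0, "wx": 0, "wy": 0, "wz": -6.1}, {"jaw": -1, "tx": 4.4, "ty": -1.1, "tz": 0, "wx": 0, "wy": 0, "wz": -6.1}, {"jaw": -1, "tx": 4.4, "ty": -0.6, "tz": 0, "wx": 0, "wy": 0, "wz": -6.1}, {"jaw": -1, "tx": 4.5, "ty": -0.1, "tz": 0, "wx": 0, "wy": 0, "wz": -6.1}, {"jaw": -1, "tx": 4.5, "ty": 0.4, "tz": 0, "wx": 0, "wy": 0, "wz": -6.1}, {"jaw": -1, "tx": 4.4, "ty": 0.8, "tz": 0, "wx": 0, "wy": 0, "wz": -6.1}, {"jaw": -1, "tx": 4.3, "ty": 1.3, "tz": 0, "wx": 0, "wy": 0, "wz": -6.1}, {"jaw": -1, "tx": 4.1, "ty": 1.8, "tz": 0, "wx": 0, "wy": 0, "wz": -6.1}, {"jaw": -1, "tx": 0, "ty": 0, "tz": 5, "wx": 0, "wy": 0, "wz": 0}, {"jaw": -1, "tx": 0, "ty": 0, "tz": 5, "wx": 0, "wy": 0, "wz": 0}, {"jaw": -1, "tx": 0, "ty": 0, "tz": 5, "wx": 0, "wy": 0, "wz": 0}, {"jaw": -1, "tx": 0, "ty": 0, "tz": 0, "wx": 0, "wy": 0, "wz": 0}]'

```text
clock: 2.78
tcp_pos: [0.4599, -0.1012, 0.4903]
orientation: [-0.005, 0.71, 0.704, -0.002]
wrist_force: [-0.2, -0.0, 0.7]
finger_gap: 0.0002
```

Run:
```python
from h import *
import pickle
s=get_state();c=eyes.calibration('wrist');im=eyes.read_camera('wrist');pickle.dump((s,c,im),open('w1.pkl','wb'))
print(s['tcp_pos'],s['orientation'],s['wrist_force'],s['joint_pos'])
cv2.imwrite('pics/w1.png',im)
im=eyes.read_camera('scene');cv2.imwrite('pics/scene1.png',im)
```

```text
[ 0.45994925 -0.10119387  0.49030451] [-0.00489514  0.71015454  0.70402561 -0.00212442] [-0.24035097 -0.04041826  0.71334954] [-3.87237751e-01  1.03932950e-01 -9.99430132e-03  1.46754137e+00
 -7.42953580e-05  1.19222674e+00]
```

View pics/w1.png

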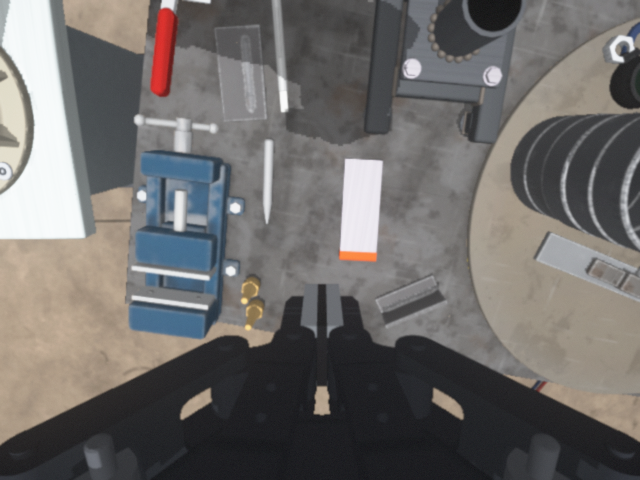

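View pics/scene1.png

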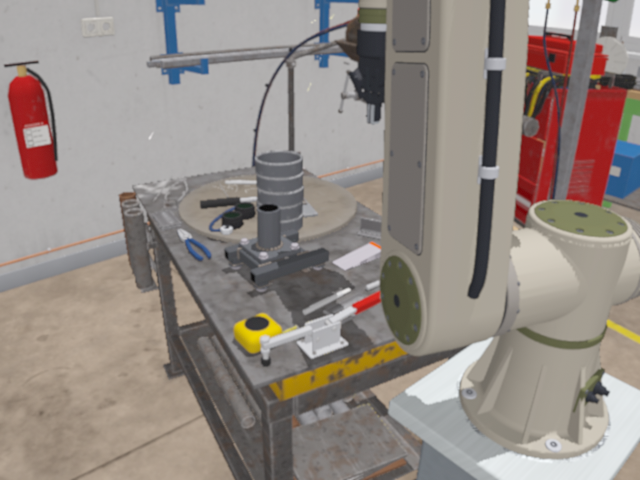

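```bash
cat > m.py <<'E'
from h import *
def wedge(c,im):
    b,g,r=[im[...,i].astype(int) for i in range(3)]
    hsv=cv2.cvtColor(im,cv2.COLOR_BGR2HSV)
    om=((hsv[...,0]<20)&(hsv[...,1]>150)&(hsv[...,2]>150)).astype(np.uint8)
    wm=((hsv[...,2]>175)&(hsv[...,1]<40)).astype(np.uint8)
    m=cv2.morphologyEx(om|wm,cv2.MORPH_CLOSE,np.ones((5,5)))
    n,l,st,ce=cv2.connectedComponentsWithStats(m)
    best=max(range(1,n),key=lambda i:(om[l==i].sum()>15)*st[i,4])
    mm=(l==best).astype(np.uint8)
    cs,_=cv2.findContours(mm,cv2.RETR_EXTERNAL,cv2.CHAIN_APPROX_NONE)
    ct=max(cs,key=cv2.contourArea);return ct,cv2.boxPoints(cv2.minAreaRect(ct)),st[best]
E
python3 - <<'E'
from m import *
import pickle
np.set_printoptions(precision=4,suppress=True)
s,c,im=pickle.load(open('w1.pkl','rb'))
ct,box,st=wedge(c,im);print(box,st)
a=im[100:320,180:460];cv2.imwrite('pics/w1c.png',cv2.resize(a,None,fx=2.8,fy=2.7,interpolation=cv2.INTER_CUBIC))
E
```

```text
[[337.9464 258.7937]
 [344.7778 157.6877]
 [382.4572 160.2336]
 [375.6257 261.3396]] [ 339  159   44  102 3772]
```

View pics/w1c.png

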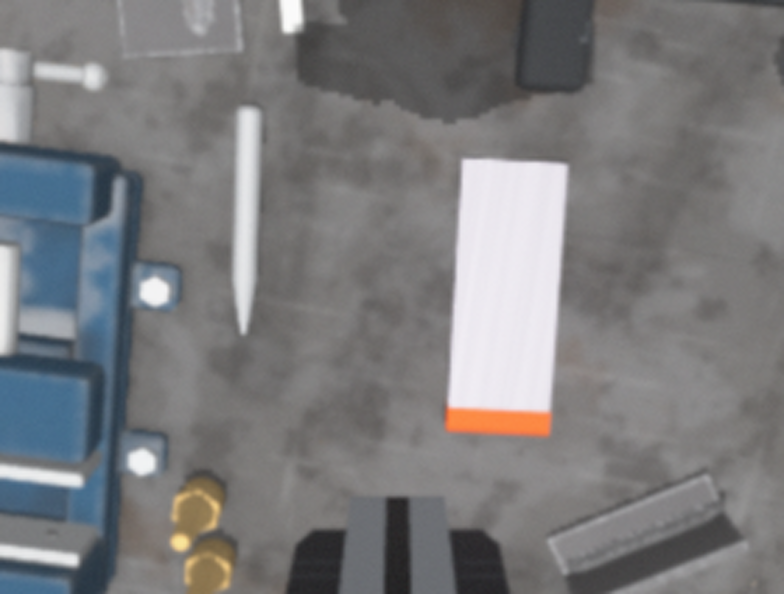

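Run:
```python
from m import *
import pickle
np.set_printoptions(precision=4,suppress=True)
s,c,im=pickle.load(open('w1.pkl','rb'))
f=lambda x,y:(180+x/2.8,100+y/2.7)
for n,z,q in[('thinL',.002,(462,159)),('thinR',.002,(568,163)),('thickL',.018,(446,434)),('thickR',.018,(550,436)),('tj',.02,(548,542)),('tj',.04,(708,472)),('tj',0,(746,545)),('punch',.005,(244,333)),('punch',.005,(250,108)),('vise bolt',.01,(145,462)),('tip',.31,(397,497))]:
    print(n,onz(c,*f(*q),z))
a=im[0:150,340:540];cv2.imwrite('pics/w1d.png',cv2.resize(a,None,fx=4,fy=4,interpolation=cv2.INTER_CUBIC))
```

```text
thinL [ 0.484  -0.0626  0.002 ]
thinR [ 0.5286 -0.0645  0.002 ]
thickL [ 0.4772 -0.1834  0.018 ]
thickR [ 0.5225 -0.1845  0.018 ]
tj [ 0.523  -0.2357  0.02  ]
tj [ 0.5861 -0.1938  0.04  ]
tj [ 0.6188 -0.2473  0.    ]
punch [ 0.3893 -0.1392  0.005 ]
punch [ 0.3961 -0.0401  0.005 ]
vise bolt [ 0.3427 -0.1993  0.01  ]
tip [ 0.4591 -0.0934  0.31  ]
```

View pics/w1d.png

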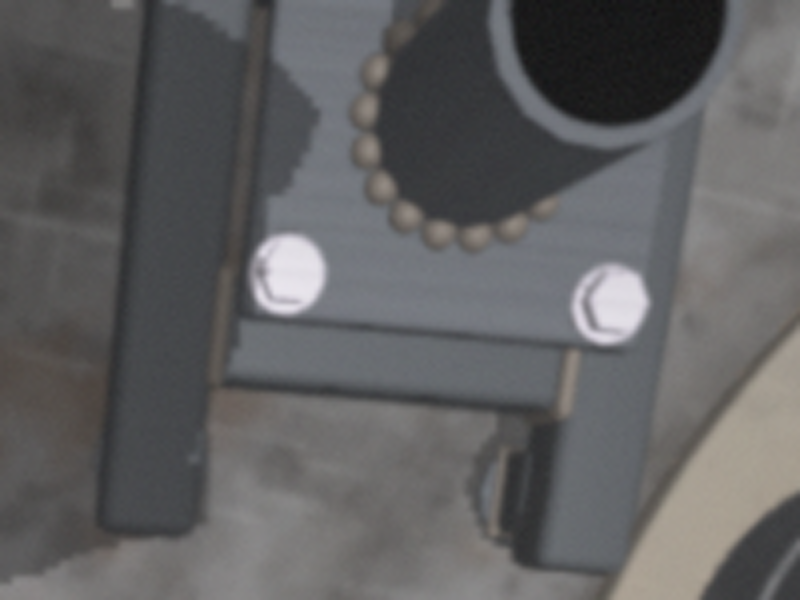

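Run:
```python
from m import *
import pickle
np.set_printoptions(precision=4,suppress=True)
s,c,im=pickle.load(open('w1.pkl','rb'))
S=eyes.calibration('scene');D=eyes.calibration('side')
g=lambda x,y:(340+x/4,y/4)
for q in [(98,522),(205,522),(148,5),(540,565),(630,570)]: print(q,onz(c,*g(*q),.051))
d=lambda x,y:(180+x/3.5,150+y/3.5)
print('tri side/wrist',tri([c,D],[g(98,522),d(393,365)]),tri([c,D],[g(205,522),d(433,360)]))
# frame est from side: left edge
pL=onz(D,*d(337,142),.051);pR=onz(D,*d(393,365),.051);print('yaw side',np.arctan2(-(pL-pR)[0],(pL-pR)[1]))
pL=onz(D,*d(367,138),.051);pR=onz(D,*d(433,360),.051);print('yaw side',np.arctan2(-(pL-pR)[0],(pL-pR)[1]))
a=onz(c,*g(98,522),.051);b=onz(c,*g(148,5),.051);print('yaw wrist',np.arctan2(-(b-a)[0],(b-a)[1]))
a=onz(c,*g(205,522),.051);b=onz(c,*g(540,565),.051);print('cross',np.arctan2((b-a)[1],(b-a)[0]))
```

```text
(98, 522) [ 0.5014 -0.0305  0.051 ]
(205, 522) [ 0.529  -0.0306  0.051 ]
(148, 5) [0.5114 0.0908 0.051 ]
(540, 565) [ 0.6171 -0.0415  0.051 ]
(630, 570) [ 0.6411 -0.0427  0.051 ]
tri side/wrist (array([ 0.5016, -0.0305,  0.0498]), [np.float64(0.00011423019715825357), np.float64(0.00011423019715816316)]) (array([ 0.5274, -0.0304,  0.0453]), [np.float64(0.0025105212174269596), np.float64(0.0025105212174270828)])
yaw side -0.09507017995909804
yaw side -0.07389276462443965
yaw wrist -0.08224073429957174
cross -0.12240071191154589
```

Run:
```python
from m import *
np.set_printoptions(precision=4,suppress=True)
p,R=tool();print(p,R.as_matrix())
plan(p,R,(.498,-.206,.40),1.47,4)
```

```text
[ 0.4618 -0.1021  0.4962] [[ 0.009   1.      0.0011]
 [ 1.     -0.009  -0.0006]
 [-0.0005  0.0012 -1.    ]]
[-2.59  0.93  2.41] [0.02 0.01 1.32]
[-2.57  0.99  2.41] [0.02 0.01 1.32]
[-2.54  1.04  2.41] [0.02 0.01 1.32]
[-2.52  1.1   2.41] [0.02 0.01 1.32]
```

carry_out --motion '[{"jaw": -1, "tx": -2.6, "ty": 0.9, "tz": 2.4, "wx": 0, "wy": 0, "wz": 1.3}, {"jaw": -1, "tx": -2.6, "ty": 1.0, "tz": 2.4, "wx": 0, "wy": 0, "wz": 1.3}, {"jaw": -1, "tx": -2.5, "ty": 1.0, "tz": 2.4, "wx": 0, "wy": 0, "wz": 1.3}, {"jaw": -1, "tx": -2.5, "ty": 1.1, "tz": 2.4, "wx": 0, "wy": 0, "wz": 1.3}, {"jaw": -1, "tx": 0, "ty": 0, "tz": 4, "wx": 0, "wy": 0, "wz": 0}, {"jaw": -1, "tx": 0, "ty": 0, "tz": 4, "wx": 0, "wy": 0, "wz": 0}, {"jaw": -1, "tx": 0, "ty": 0, "tz": 4, "wx": 0, "wy": 0, "wz": 0}, {"jaw": -1, "tx": 0, "ty": 0, "tz": 0, "wx": 0, "wy": 0, "wz": 0}, {"jaw": -1, "tx": 0, "ty": 0, "tz": 0, "wx": 0, "wy": 0, "wz": 0}]'

```text
clock: 4.0
tcp_pos: [0.499, -0.2068, 0.2818]
orientation: [0.002, 0.741, 0.671, 0.001]
wrist_force: [-0.1, -0.1, 0.1]
finger_gap: -0.0002
```

Run:
```python
from m import *
np.set_printoptions(precision=4,suppress=True)
p,R=tool();print(p,R.as_matrix(),p+R.apply([0,0,.173]));print(get_state()['wrist_force'])
c=eyes.calibration('wrist');im=eyes.read_camera('wrist');cv2.imwrite('pics/w2.png',im)
```

```text
[ 0.499  -0.2068  0.2818] [[ 0.0996  0.995   0.0043]
 [ 0.995  -0.0996 -0.0026]
 [-0.0022  0.0045 -1.    ]] [ 0.4997 -0.2072  0.1088]
[-0.0757 -0.1365  0.1247]
```

View pics/w2.png

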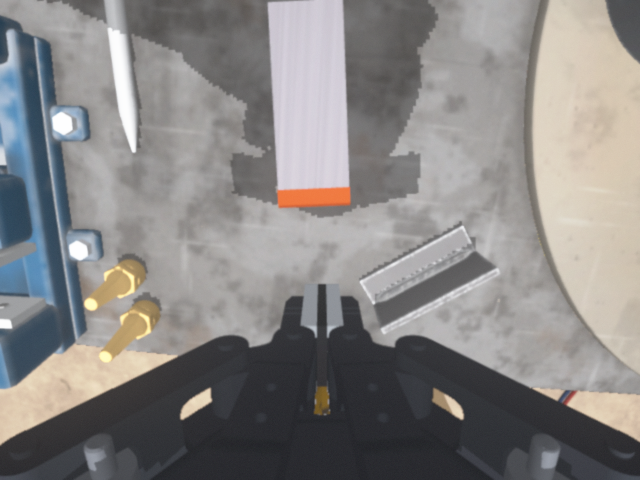

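Run:
```python
from m import *
np.set_printoptions(precision=4,suppress=True)
c=eyes.calibration('wrist')
for n,u,z in[('L',(278,206.5),.018),('R',(351,205),.018),('tj',(361,285),.03),('tj',(374,302),0.005),('tj0',(374,302),.0),('tjb',(382,332),0),('tj',(361,285),.0)]: print(n,onz(c,*u,z))
for u in[(269,3),(342,0)]:print(onz(c,*u,.002))
```

```text
L [ 0.4765 -0.1812  0.018 ]
R [ 0.5214 -0.1847  0.018 ]
tj [ 0.5229 -0.2332  0.03  ]
tj [ 0.533  -0.2578  0.005 ]
tj0 [ 0.5335 -0.2603  0.    ]
tjb [ 0.538 -0.285  0.   ]
tj [ 0.5252 -0.2462  0.    ]
[ 0.4844 -0.0633  0.002 ]
[ 0.527  -0.0659  0.002 ]
```

carry_out --motion '[{"jaw": -1, "tx": 0, "ty": -0.2, "tz": 3, "wx": 0, "wy": 0, "wz": 0}, {"jaw": -1, "tx": 0, "ty": 0, "tz": 3, "wx": 0, "wy": 0, "wz": 0}, {"jaw": -1, "tx": 0, "ty": 0, "tz": 3, "wx": 0, "wy": 0, "wz": 0}, {"jaw": -1, "tx": 0, "ty": 0, "tz": 1.4, "wx": 0, "wy": 0, "wz": 0}, {"jaw": -1, "tx": 0.5, "ty": 0, "tz": 0, "wx": 0, "wy": 0, "wz": 0}, {"jaw": -1, "tx": 0, "ty": 0, "tz": 0, "wx": 0, "wy": 0, "wz": 0}]'

```text
clock: 4.8
tcp_pos: [0.4965, -0.2005, 0.1762]
orientation: [0.001, 0.741, 0.671, 0.0]
wrist_force: [0.3, -0.5, -0.5]
finger_gap: 0.0002
```

carry_out --motion '[{"jaw": -1, "tx": 0.4, "ty": 0, "tz": 0, "wx": 0, "wy": 0, "wz": 0}, {"jaw": -1, "tx": 0.4, "ty": 0, "tz": 0, "wx": 0, "wy": 0, "wz": 0}, {"jaw": -1, "tx": 0.4, "ty": 0, "tz": 0, "wx": 0, "wy": 0, "wz": 0}, {"jaw": -1, "tx": 0.4, "ty": 0, "tz": 0, "wx": 0, "wy": 0, "wz": 0}, {"jaw": -1, "tx": 0.4, "ty": 0, "tz": 0, "wx": 0, "wy": 0, "wz": 0}]'

```text
clock: 5.42
tcp_pos: [0.4978, -0.1805, 0.1749]
orientation: [0.0, 0.741, 0.671, -0.0]
wrist_force: [-0.4, -3.5, 2.3]
finger_gap: -0.0002
```

Run:
```python
from m import *
np.set_printoptions(precision=4,suppress=True)
p,R=tool();print(p+R.apply([0,0,.173]),get_state()['wrist_force'])
c=eyes.calibration('wrist');im=eyes.read_camera('wrist');cv2.imwrite('pics/w3.png',im)
```

```text
[ 0.4979 -0.1806  0.0019] [-0.3905 -3.5177  2.2825]
```

View pics/w3.png

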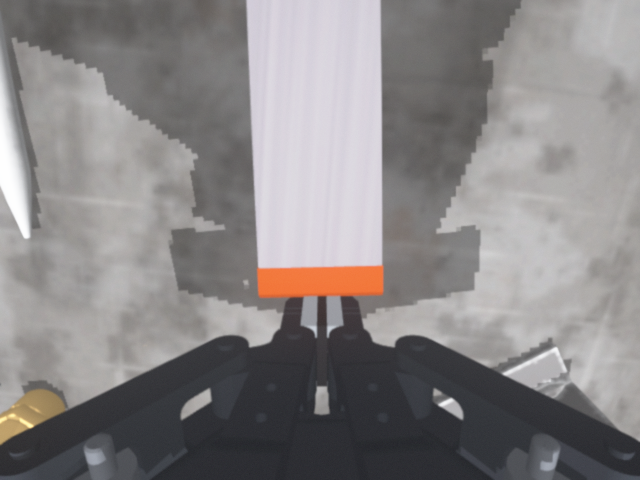

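carry_out --motion '[{"jaw": -1, "tx": 0.4, "ty": 0, "tz": -0.2, "wx": 0, "wy": 0, "wz": 0}, {"jaw": -1, "tx": 0.4, "ty": 0, "tz": 0, "wx": 0, "wy": 0, "wz": 0}, {"jaw": -1, "tx": 0.4, "ty": 0, "tz": 0, "wx": 0, "wy": 0, "wz": 0}, {"jaw": -1, "tx": 0.4, "ty": 0, "tz": 0, "wx": 0, "wy": 0, "wz": 0}, {"jaw": -1, "tx": 0.4, "ty": 0, "tz": 0, "wx": 0, "wy": 0, "wz": 0}, {"jaw": -1, "tx": 0.4, "ty": 0, "tz": 0, "wx": 0, "wy": 0, "wz": 0}, {"jaw": -1, "tx": 0.4, "ty": 0, "tz": 0, "wx": 0, "wy": 0, "wz": 0}, {"jaw": -1, "tx": 0.4, "ty": 0, "tz": 0, "wx": 0, "wy": 0, "wz": 0}, {"jaw": -1, "tx": 0.4, "ty": 0, "tz": 0, "wx": 0, "wy": 0, "wz": 0}, {"jaw": -1, "tx": 0.4, "ty": 0, "tz": 0, "wx": 0, "wy": 0, "wz": 0}]'

```text
clock: 6.72
tcp_pos: [0.5017, -0.1405, 0.1767]
orientation: [0.0, 0.741, 0.671, -0.0]
wrist_force: [-0.4, -1.7, -0.5]
finger_gap: -0.0001
```

Run:
```python
from m import *
np.set_printoptions(precision=4,suppress=True)
p,R=tool();print(p+R.apply([0,0,.173]),get_state()['wrist_force'])
c=eyes.calibration('wrist');im=eyes.read_camera('wrist');cv2.imwrite('pics/w4.png',im)
im=eyes.read_camera('scene');cv2.imwrite('pics/scene4.png',im)
a=im[190:340,210:440];cv2.imwrite('pics/s4.png',cv2.resize(a,None,fx=3.4,fy=3.4,interpolation=cv2.INTER_CUBIC))
```

```text
[ 0.5017 -0.1405  0.0037] [-0.3823 -1.7054 -0.5247]
```

View pics/w4.png

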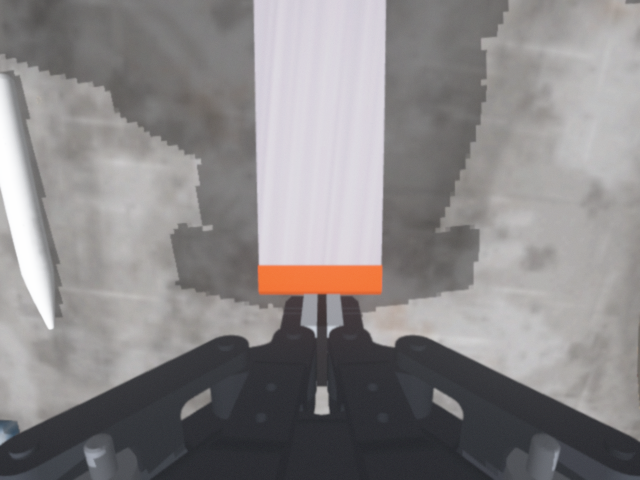

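View pics/s4.png

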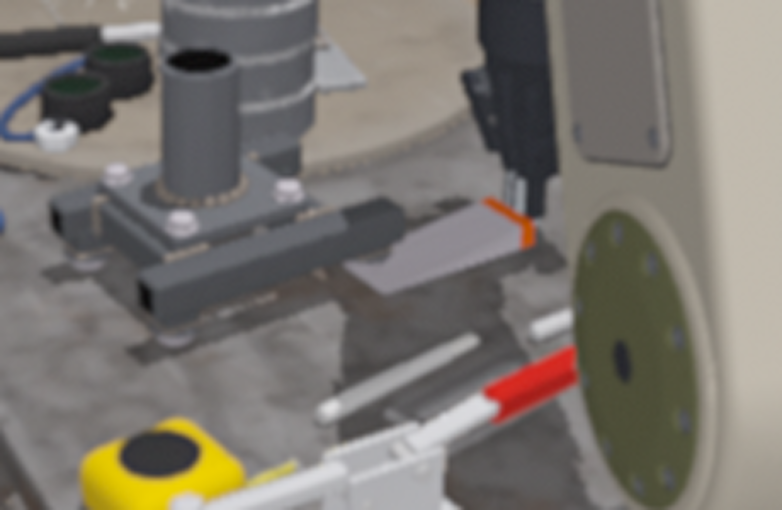

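carry_out --motion '[{"jaw": -1, "tx": 0.2, "ty": 0, "tz": 0, "wx": 0, "wy": 0, "wz": 0}, {"jaw": -1, "tx": 0.2, "ty": 0, "tz": 0, "wx": 0, "wy": 0, "wz": 0}, {"jaw": -1, "tx": 0.2, "ty": 0, "tz": 0, "wx": 0, "wy": 0, "wz": 0}, {"jaw": -1, "tx": 0.2, "ty": 0, "tz": 0, "wx": 0, "wy": 0, "wz": 0}, {"jaw": -1, "tx": 0.2, "ty": 0, "tz": 0, "wx": 0, "wy": 0, "wz": 0}, {"jaw": -1, "tx": 0.2, "ty": 0, "tz": 0, "wx": 0, "wy": 0, "wz": 0}]'

```text
clock: 7.58
tcp_pos: [0.503, -0.1288, 0.1768]
orientation: [0.0, 0.741, 0.671, -0.0]
wrist_force: [0.3, -2.0, 0.0]
finger_gap: 0.0
```

carry_out --motion '[{"jaw": -1, "tx": 0.1, "ty": 0, "tz": 0, "wx": 0, "wy": 0, "wz": 0}, {"jaw": -1, "tx": 0.1, "ty": 0, "tz": 0, "wx": 0, "wy": 0, "wz": 0}, {"jaw": -1, "tx": 0.1, "ty": 0, "tz": 0, "wx": 0, "wy": 0, "wz": 0}]'

```text
clock: 7.95
tcp_pos: [0.5033, -0.1259, 0.1768]
orientation: [0.0, 0.741, 0.671, -0.0]
wrist_force: [0.1, -2.8, 0.9]
finger_gap: 0.0001
```

carry_out --motion '[{"jaw": -1, "tx": 0.1, "ty": 0, "tz": 0, "wx": 0, "wy": 0, "wz": 0}, {"jaw": -1, "tx": 0.1, "ty": 0, "tz": 0, "wx": 0, "wy": 0, "wz": 0}]'

```text
clock: 8.2
tcp_pos: [0.5035, -0.1238, 0.1768]
orientation: [0.0, 0.741, 0.671, -0.0]
wrist_force: [0.1, -2.8, 1.1]
finger_gap: 0.0001
```

carry_out --motion '[{"jaw": -1, "tx": 0.1, "ty": 0, "tz": 0, "wx": 0, "wy": 0, "wz": 0}, {"jaw": -1, "tx": 0.1, "ty": 0, "tz": 0, "wx": 0, "wy": 0, "wz": 0}]'

```text
clock: 8.45
tcp_pos: [0.5037, -0.1219, 0.1768]
orientation: [0.0, 0.741, 0.671, -0.0]
wrist_force: [0.3, -3.2, 0.6]
finger_gap: 0.0002
```

carry_out --motion '[{"jaw": -1, "tx": 0.1, "ty": 0, "tz": 0, "wx": 0, "wy": 0, "wz": 0}]'

```text
clock: 8.57
tcp_pos: [0.5037, -0.1209, 0.1767]
orientation: [0.0, 0.741, 0.671, -0.0]
wrist_force: [0.7, -2.9, 0.9]
finger_gap: -0.0001
```

carry_out --motion '[{"jaw": -1, "tx": 0.1, "ty": 0, "tz": 0, "wx": 0, "wy": 0, "wz": 0}]'

```text
clock: 8.7
tcp_pos: [0.5038, -0.1198, 0.1767]
orientation: [0.0, 0.741, 0.671, -0.0]
wrist_force: [-0.4, -3.0, 1.1]
finger_gap: -0.0002
```

carry_out --motion '[{"jaw": -1, "tx": 0.1, "ty": 0, "tz": 0, "wx": 0, "wy": 0, "wz": 0}]'

```text
clock: 8.82
tcp_pos: [0.5039, -0.1189, 0.1767]
orientation: [0.0, 0.741, 0.671, -0.0]
wrist_force: [-0.3, -3.8, 0.3]
finger_gap: 0.0001
```

carry_out --motion '[{"jaw": -1, "tx": 0.1, "ty": 0, "tz": 0, "wx": 0, "wy": 0, "wz": 0}]'

```text
clock: 8.95
tcp_pos: [0.504, -0.1181, 0.1767]
orientation: [0.0, 0.742, 0.671, -0.0]
wrist_force: [-0.9, -5.5, 1.0]
finger_gap: -0.0
```

carry_out --motion '[{"jaw": -1, "tx": 0.1, "ty": 0, "tz": 0, "wx": 0, "wy": 0, "wz": 0}]'

```text
clock: 9.07
tcp_pos: [0.5042, -0.1172, 0.1768]
orientation: [0.001, 0.742, 0.671, -0.001]
wrist_force: [-0.4, -7.3, 0.8]
finger_gap: 0.0002
```

carry_out --motion '[{"jaw": -1, "tx": 0.1, "ty": 0, "tz": 0, "wx": 0, "wy": 0, "wz": 0}]'

```text
clock: 9.2
tcp_pos: [0.5043, -0.1165, 0.1768]
orientation: [0.001, 0.742, 0.671, -0.001]
wrist_force: [-1.1, -7.1, 1.1]
finger_gap: 0.0006
```

carry_out --motion '[{"jaw": -1, "tx": 0.1, "ty": 0, "tz": 0, "wx": 0, "wy": 0, "wz": 0}]'

```text
clock: 9.32
tcp_pos: [0.5044, -0.1157, 0.1768]
orientation: [0.001, 0.742, 0.671, -0.001]
wrist_force: [-1.7, -8.2, 1.1]
finger_gap: -0.0
```

carry_out --motion '[{"jaw": -1, "tx": 0.05, "ty": 0, "tz": 0, "wx": 0, "wy": 0, "wz": 0}]'

```text
clock: 9.45
tcp_pos: [0.5045, -0.1154, 0.1768]
orientation: [0.001, 0.742, 0.671, -0.001]
wrist_force: [-1.0, -9.3, 0.9]
finger_gap: -0.0001
```

carry_out --motion '[{"jaw": -1, "tx": 0.05, "ty": 0, "tz": 0, "wx": 0, "wy": 0, "wz": 0}]'

```text
clock: 9.57
tcp_pos: [0.5045, -0.115, 0.1768]
orientation: [0.001, 0.742, 0.671, -0.001]
wrist_force: [-1.2, -9.5, 1.0]
finger_gap: -0.0001
```

carry_out --motion '[{"jaw": -1, "tx": 0.05, "ty": 0, "tz": 0, "wx": 0, "wy": 0, "wz": 0}]'

```text
clock: 9.7
tcp_pos: [0.5046, -0.1146, 0.1768]
orientation: [0.001, 0.742, 0.671, -0.001]
wrist_force: [-0.7, -9.5, 0.6]
finger_gap: 0.0001
```

```bash
cat > chk.py <<'E'
from m import *
import sys
n=sys.argv[1]
for cam,(x0,y0,w,h) in(('side',(262,165,98,60)),('scene',(222,200,75,75))):
    im=eyes.read_camera(cam);cv2.imwrite(f'pics/{cam}{n}.png',im)
    ref=cv2.imread(f'pics/{cam}0.png')
    f=lambda i:cv2.cvtColor(i,cv2.COLOR_BGR2GRAY)[y0:y0+h,x0:x0+w].astype(np.float32)
    a,b=f(ref),f(im)
    try:
        W=np.eye(2,3,dtype=np.float32);cc,W=cv2.findTransformECC(a,b,W,cv2.MOTION_EUCLIDEAN,(3,100,1e-6));print(cam,'ECC',cc,W.ravel().round(3), 'ctr shift',(W@[w/2,h/2,1]-[w/2,h/2]).round(3))
    except Exception as e: print(cam,e)
    print(cam,cv2.phaseCorrelate(a,b,cv2.createHanningWindow((w,h),cv2.CV_32F)))
E
python3 chk.py 5
python3 - <<'E'
import cv2
a=cv2.imread('pics/scene5.png')[190:340,210:440];cv2.imwrite('pics/s5.png',cv2.resize(a,None,fx=3.4,fy=3.4,interpolation=cv2.INTER_CUBIC))
a=cv2.imread('pics/side5.png')[150:320,180:380];cv2.imwrite('pics/d5.png',cv2.resize(a,None,fx=3.5,fy=3.5,interpolation=cv2.INTER_CUBIC))
E
```

```text
side OpenCV(4.12.0) /io/opencv/modules/video/src/ecc.cpp:589: error: (-7:Iterations do not converge) The algorithm stopped before its convergence. The correlation is going to be minimized. Images may be uncorrelated or non-overlapped in function 'findTransformECC'

side ((26.569796714024747, -12.812908896434813), -0.12641552289326985)
scene ECC 0.9989060642745196 [ 1.    -0.    -0.019  0.     1.    -0.011] ctr shift [-0.029 -0.001]
scene ((0.4121537950361116, 0.4963683652134776), 0.9035175957573784)
```

View pics/s5.png

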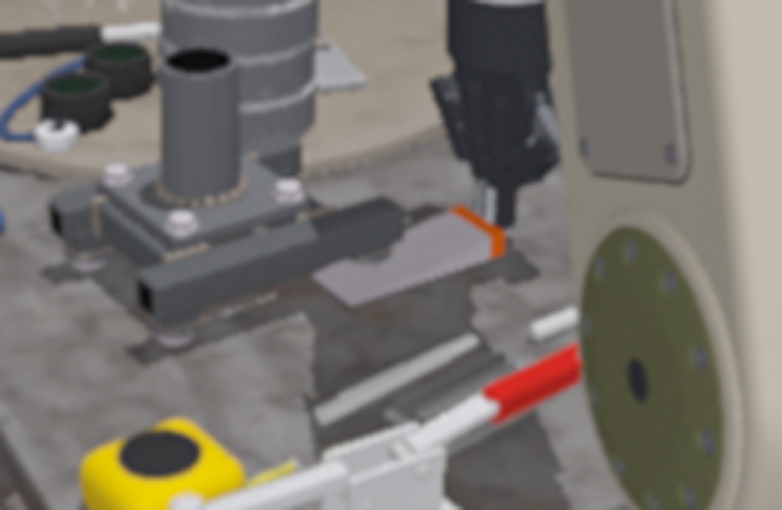

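View pics/d5.png

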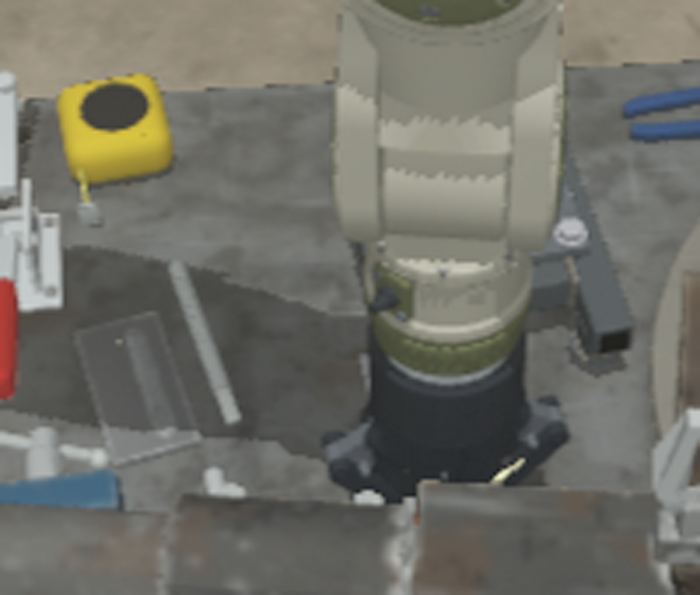

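carry_out --motion '[{"jaw": -1, "tx": 0.03, "ty": 0, "tz": 0, "wx": 0, "wy": 0, "wz": 0}]'

```text
clock: 9.93
tcp_pos: [0.5046, -0.1144, 0.1768]
orientation: [0.002, 0.742, 0.67, -0.002]
wrist_force: [-1.4, -11.0, -0.2]
finger_gap: 0.0003
```

carry_out --motion '[{"jaw": -1, "tx": 0.05, "ty": 0, "tz": 0, "wx": 0, "wy": 0, "wz": 0}]'

```text
clock: 10.05
tcp_pos: [0.5047, -0.1141, 0.1768]
orientation: [0.002, 0.742, 0.67, -0.002]
wrist_force: [-1.1, -12.1, 0.8]
finger_gap: -0.0003
```

carry_out --motion '[{"jaw": -1, "tx": 0, "ty": 0, "tz": 0, "wx": 0, "wy": 0, "wz": 0}]'

```text
clock: 10.18
tcp_pos: [0.5047, -0.114, 0.1768]
orientation: [0.002, 0.742, 0.67, -0.002]
wrist_force: [-1.1, -10.9, 0.2]
finger_gap: -0.0
```

carry_out --motion '[{"jaw": -1, "tx": -0.5, "ty": 0, "tz": 0, "wx": 0, "wy": 0, "wz": 0}, {"jaw": -1, "tx": -1, "ty": 0, "tz": 0, "wx": 0, "wy": 0, "wz": 0}, {"jaw": -1, "tx": -1, "ty": 0, "tz": 0, "wx": 0, "wy": 0, "wz": 0}, {"jaw": -1, "tx": 0, "ty": 0, "tz": -3, "wx": 0, "wy": 0, "wz": 0}, {"jaw": -1, "tx": 0, "ty": 0, "tz": -4, "wx": 0, "wy": 0, "wz": 0}, {"jaw": -1, "tx": 0, "ty": 0, "tz": -4, "wx": 0, "wy": 0, "wz": 0}, {"jaw": -1, "tx": 0, "ty": 0, "tz": 0, "wx": 0, "wy": 0, "wz": 0}, {"jaw": -1, "tx": 0, "ty": 0, "tz": 0, "wx": 0, "wy": 0, "wz": 0}]'

```text
clock: 11.18
tcp_pos: [0.5017, -0.1376, 0.2862]
orientation: [-0.0, 0.742, 0.671, -0.0]
wrist_force: [-0.6, -0.2, -0.2]
finger_gap: -0.0002
```

```bash
python3 chk.py 6
python3 - <<'E'
from m import *
np.set_printoptions(precision=4,suppress=True)
p,R=tool();print(p,p+R.apply([0,0,.173]),get_state()['wrist_force'])
c=eyes.calibration('wrist');im=eyes.read_camera('wrist');cv2.imwrite('pics/w6.png',im)
import pickle;pickle.dump((c,im),open('w6.pkl','wb'))
plan(p,R,(.516,-.021,p[2]),1.571-.085,3)
E
```

```text
side OpenCV(4.12.0) /io/opencv/modules/video/src/ecc.cpp:589: error: (-7:Iterations do not converge) The algorithm stopped before its convergence. The correlation is going to be minimized. Images may be uncorrelated or non-overlapped in function 'findTransformECC'

side ((5.01507873182085, -12.229648672827373), 0.0669428789615631)
scene ECC 0.9987561676152208 [ 1.     0.    -0.058 -0.     1.    -0.006] ctr shift [-0.052 -0.012]
scene ((0.41541301632732086, 0.4459082754601411), 0.9073377136230468)
[ 0.5013 -0.1373  0.2853] [ 0.5009 -0.1371  0.1123] [-0.2352 -0.9015 -0.943 ]
[3.91 0.1  0.  ] [-0.05 -0.02 -0.29]
[3.91 0.12 0.  ] [-0.05 -0.02 -0.29]
[3.91 0.14 0.  ] [-0.05 -0.02 -0.29]
```

View pics/w6.png

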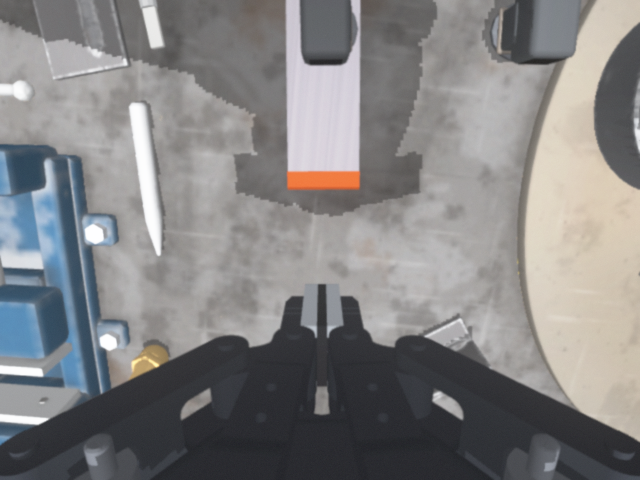

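Run:
```python
from m import *
import pickle
np.set_printoptions(precision=4,suppress=True)
c,im=pickle.load(open('w6.pkl','rb'))
print('thick',onz(c,288,189,.018),onz(c,360,188,.018))
a=im[0:90,280:380];cv2.imwrite('pics/w6c.png',cv2.resize(a,None,fx=6,fy=6,interpolation=cv2.INTER_CUBIC))
for u in[(301,54),(352,54),(303,5),(347,5)]: print(onz(c,*u,.051))
```

```text
thick [ 0.4842 -0.1011  0.018 ] [ 0.5286 -0.1049  0.018 ]
[ 0.5019 -0.031   0.051 ]
[ 0.5268 -0.0335  0.051 ]
[ 0.5053 -0.0092  0.051 ]
[ 0.5263 -0.0113  0.051 ]
```

View pics/w6c.png

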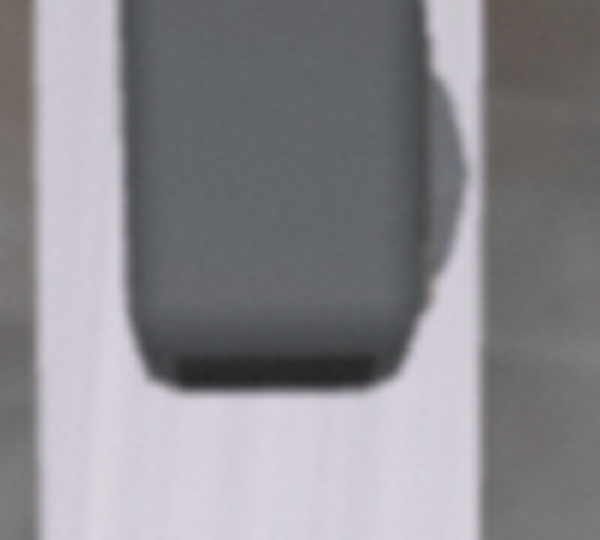

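carry_out --motion '[{"jaw": -1, "tx": 3.9, "ty": 0.1, "tz": 0, "wx": 0, "wy": 0, "wz": -0.3}, {"jaw": -1, "tx": 4.0, "ty": 0.1, "tz": 0, "wx": 0, "wy": 0, "wz": -0.3}, {"jaw": -1, "tx": 4.0, "ty": 0.1, "tz": 0, "wx": 0, "wy": 0, "wz": -0.3}, {"jaw": -1, "tx": 0, "ty": 0, "tz": 2, "wx": 0, "wy": 0, "wz": 0}, {"jaw": -1, "tx": 0, "ty": 0, "tz": 2, "wx": 0, "wy": 0, "wz": 0}, {"jaw": -1, "tx": 0, "ty": 0, "tz": 1, "wx": 0, "wy": 0, "wz": 0}, {"jaw": -1, "tx": 0, "ty": 0, "tz": 0, "wx": 0, "wy": 0, "wz": 0}, {"jaw": -1, "tx": 0, "ty": 0, "tz": 0, "wx": 0, "wy": 0, "wz": 0}, {"jaw": -1, "tx": 0, "ty": 0, "tz": 0, "wx": 0, "wy": 0, "wz": 0}]'

```text
clock: 12.45
tcp_pos: [0.5166, -0.0195, 0.2374]
orientation: [0.001, 0.736, 0.677, 0.0]
wrist_force: [-0.1, -0.1, -0.1]
finger_gap: 0.0001
```

Run:
```python
from m import *
np.set_printoptions(precision=4,suppress=True)
p,R=tool();print(p,p+R.apply([0,0,.173]),get_state()['wrist_force'])
im=eyes.read_camera('wrist');cv2.imwrite('pics/w7.png',im)
im=eyes.read_camera('scene');cv2.imwrite('pics/scene7.png',im)
a=im[190:340,210:440];cv2.imwrite('pics/s7.png',cv2.resize(a,None,fx=3.4,fy=3.4,interpolation=cv2.INTER_CUBIC))
```

```text
[ 0.5166 -0.0195  0.2374] [ 0.5168 -0.0196  0.0644] [-0.1271 -0.1213 -0.0828]
```

View pics/s7.png

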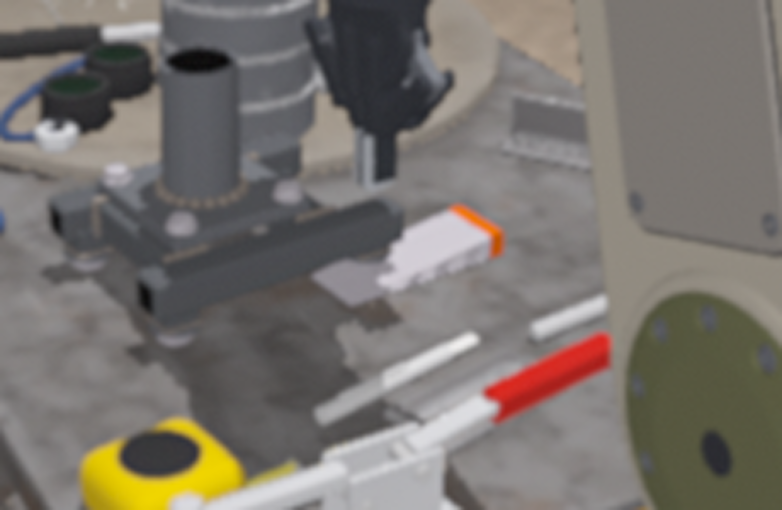

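View pics/w7.png

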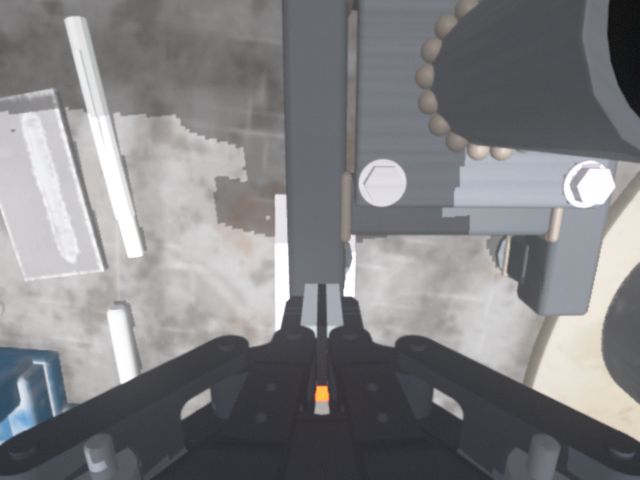

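carry_out --motion '[{"jaw": -1, "tx": 0, "ty": 0, "tz": 0.5, "wx": 0, "wy": 0, "wz": 0}, {"jaw": -1, "tx": 0, "ty": 0, "tz": 0.5, "wx": 0, "wy": 0, "wz": 0}, {"jaw": -1, "tx": 0, "ty": 0, "tz": 0, "wx": 0, "wy": 0, "wz": 0}]'

```text
clock: 12.92
tcp_pos: [0.5158, -0.0192, 0.226]
orientation: [-0.0, 0.736, 0.677, -0.0]
wrist_force: [-0.4, 0.2, 0.1]
finger_gap: -0.0
```

carry_out --motion '[{"jaw": -1, "tx": 0, "ty": 0, "tz": 0.1, "wx": 0, "wy": 0, "wz": 0}, {"jaw": -1, "tx": 0, "ty": 0, "tz": 0.1, "wx": 0, "wy": 0, "wz": 0}]'

```text
clock: 13.18
tcp_pos: [0.5163, -0.0193, 0.2247]
orientation: [0.0, 0.736, 0.677, 0.0]
wrist_force: [1.2, 0.0, 0.1]
finger_gap: 0.0002
```

carry_out --motion '[{"jaw": -1, "tx": 0, "ty": 0, "tz": 0.1, "wx": 0, "wy": 0, "wz": 0}]'

```text
clock: 13.3
tcp_pos: [0.5163, -0.0193, 0.2238]
orientation: [0.0, 0.736, 0.677, 0.0]
wrist_force: [-2.1, 0.4, 7.7]
finger_gap: -0.0001
```

carry_out --motion '[{"jaw": -1, "tx": 0, "ty": 0, "tz": 0, "wx": 0, "wy": 0, "wz": 0}]'

```text
clock: 13.42
tcp_pos: [0.5163, -0.0193, 0.2239]
orientation: [0.0, 0.736, 0.677, 0.0]
wrist_force: [-0.0, -0.2, 3.1]
finger_gap: -0.0002
```

carry_out --motion '[{"jaw": -1, "tx": 0, "ty": 0, "tz": 0.03, "wx": 0, "wy": 0, "wz": 0}]'

```text
clock: 13.55
tcp_pos: [0.5163, -0.0193, 0.2238]
orientation: [0.0, 0.736, 0.677, 0.0]
wrist_force: [-2.3, 0.5, 6.1]
finger_gap: 0.0004
```

carry_out --motion '[{"jaw": -1, "tx": 0, "ty": 0, "tz": 0, "wx": 0, "wy": 0, "wz": 0}]'

```text
clock: 13.68
tcp_pos: [0.5162, -0.0193, 0.2238]
orientation: [0.0, 0.736, 0.677, 0.0]
wrist_force: [-0.8, 0.8, 4.7]
finger_gap: 0.0
```

carry_out --motion '[{"jaw": -1, "tx": 0, "ty": 0, "tz": 0.05, "wx": 0, "wy": 0, "wz": 0}, {"jaw": -1, "tx": 0, "ty": 0, "tz": 0, "wx": 0, "wy": 0, "wz": 0}]'

```text
clock: 13.92
tcp_pos: [0.5162, -0.0193, 0.2237]
orientation: [0.0, 0.736, 0.677, 0.0]
wrist_force: [-2.4, 0.9, 8.8]
finger_gap: 0.0
```

carry_out --motion '[{"jaw": -1, "tx": 0, "ty": 0, "tz": 0, "wx": 0, "wy": 0, "wz": 0}]'

```text
clock: 14.05
tcp_pos: [0.5162, -0.0193, 0.2238]
orientation: [0.0, 0.736, 0.677, 0.0]
wrist_force: [-3.3, -0.2, 7.9]
finger_gap: -0.0001
```

carry_out --motion '[{"jaw": -1, "tx": 0, "ty": -0.03, "tz": 0.03, "wx": 0, "wy": 0, "wz": 0}, {"jaw": -1, "tx": 0, "ty": 0, "tz": 0, "wx": 0, "wy": 0, "wz": 0}]'

```text
clock: 14.3
tcp_pos: [0.5161, -0.0193, 0.2237]
orientation: [0.001, 0.736, 0.677, 0.0]
wrist_force: [-2.4, 1.7, 9.9]
finger_gap: 0.0
```

```bash
python3 chk.py 8
python3 - <<'E'
from m import *
np.set_printoptions(precision=4,suppress=True)
L=[]
for i in range(4):
    im=eyes.read_camera('wrist');s=get_state();L.append(s['wrist_force']);
print(np.array(L),s['tcp_pos'],s['clock']);cv2.imwrite('pics/w8.png',im)
im=cv2.imread('pics/scene8.png')
a=im[190:340,210:440];cv2.imwrite('pics/s8.png',cv2.resize(a,None,fx=3.4,fy=3.4,interpolation=cv2.INTER_CUBIC))
E
```

```text
side ECC 0.4727951735747428 [ 1.    -0.017  1.529  0.017  1.    -1.371] ctr shift [ 1.    -0.523]
side ((0.2817279475555523, 0.11797955803575988), 0.4397688808441162)
scene ECC 0.9262242685049723 [ 1.    -0.004  0.179  0.004  1.    -0.02 ] ctr shift [0.033 0.125]
scene ((0.333048410244416, 0.5683549161629458), 0.8163565168592665)
[[-2.0806  0.6786  9.538 ]
 [-2.3366  0.1556 10.9082]
 [-2.2889  0.6357  9.5032]
 [-2.6451  0.5159  9.8932]] [ 0.5161 -0.0193  0.2237] 14.6
```

View pics/s8.png

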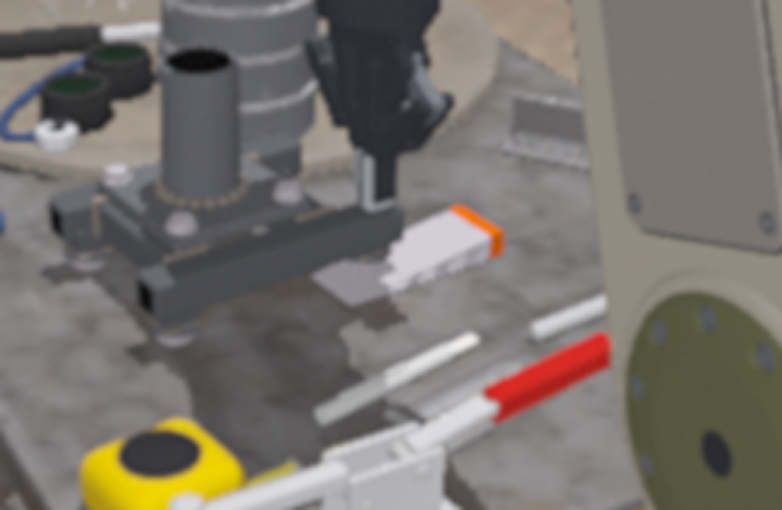

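```bash
python3 -c "
from h import *
print(env.hand_in())"
```

```text
the job is handed in; nothing more can be done
None
```

The wedge is seated under the near right foot and the base bears the lean there without rocking. I handed in at about 14.6 s with the tips still leaning on the corner.

- **Pushing the wedge:** I pushed its thick end with closed fingertips, steering it by face contact to line up with the foot. It slid at 2–4 N, the foot contact then raised the push steadily, and I stopped at 11–12 N. The thin edge ended roughly 27 mm past the foot's centre. I backed the fingertips off, and a wrist picture showed the wedge where I left it.
- **Pressing the corner:** The tips met the top of the near tube at 51 mm, its nominal height, so the base had not been jacked up. Going from about 5 N to 10 N lowered it only about 0.1 mm. It was holding a steady 9.5–10.9 N down at hand-in.
- **Base and other objects:** Just after the push, the scene camera showed the base shifted by about 0.05 px at most, under about 0.1 mm. The tape measure, soapstone holder, coupon, T-joint and punch were not touched.

Three checks were weak or not clean:

- **Side camera:** its image comparison failed because the arm blocked the view.
- **Last scene comparison:** the final one, with the tips pressing, was disturbed by the arm's shadow and read a shift of 0.13 px.
- **Sideways force:** about 2–2.5 N remained at the pressing tips, less than the 10 N downward load.

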